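# Restock the staining place: bottles to their spill dishes, the full slide box to its tray

## Task

Get the bench ready for staining: stand each of the three capped bottles upright in the round dark steel spill dish that matches its size (largest bottle in the widest dish, smallest in the narrowest), setting it down gently without dropping or tipping it. Of the two slide boxes that look alike one is full and clearly heavier: lift them to find out which, lay the full one flat inside the oblong dark steel tray, lined up with it lengthwise, and leave the empty one lying flat on the bare worktop.

Things in the scene. Friction and masses are not known exactly. Their poses are not given: they have to be found in the camera images.
- bottle_large: Largest of the three bottles: brown, black screw cap. Body 62 mm in diameter, upright with straight walls up to about 90 mm, cap 36 mm in diameter, 135 mm high in all, 0.20 to 0.33 kg. Its origin is the centre of its underside, z up along its axis; keep it upright.
- bottle_medium: Middle-sized bottle: white, blue screw cap. Body 48 mm in diameter, straight walls up to about 60 mm, cap 30 mm in diameter, 95 mm high in all, 0.10 to 0.17 kg. Its origin is the centre of its underside, z up along its axis; keep it upright.
- bottle_small: Smallest bottle, a dropper bottle: brown, tall black cap. Body 33 mm in diameter, straight walls up to about 35 mm, cap 20 mm in diameter from 50 to 72 mm, 72 mm high in all, 0.05 kg. Its origin is the centre of its underside, z up along its axis; keep it upright.
- slide_box_a: One of two slide boxes that look exactly alike: closed, flat, white cardboard box, 58 (its x) x 80 (its y) x 24 mm high, lying flat. One of the two is full and weighs 0.40 to 0.50 kg, the other is empty and weighs 0.10 to 0.14 kg; which one must be found by lifting. Either of the two may lie in any place. Its origin is the centre of its underside, z up. It is easily gripped across its 58 mm width, along its x.
- slide_box_b: One of two slide boxes that look exactly alike: closed, flat, white cardboard box, 58 (its x) x 80 (its y) x 24 mm high, lying flat. One of the two is full and weighs 0.40 to 0.50 kg, the other is empty and weighs 0.10 to 0.14 kg; which one must be found by lifting. Either of the two may lie in any place. Its origin is the centre of its underside, z up. It is easily gripped across its 58 mm width, along its x.
- dish_large: Fixed round dark steel spill dish, 88 mm outer and 80 mm inner diameter, the widest of three: it belongs to the largest bottle. Floor 4 mm above the worktop, rim 11 mm above the worktop. Its origin is the centre of its underside, on the worktop.
- dish_medium: Fixed round dark steel spill dish, 74 mm outer and 66 mm inner diameter, the middle one of three: it belongs to the middle-sized bottle. Floor 4 mm above the worktop, rim 11 mm above the worktop. Its origin is the centre of its underside, on the worktop.
- dish_small: Fixed round dark steel spill dish, 59 mm outer and 51 mm inner diameter, the narrowest of three: it belongs to the smallest bottle. Floor 4 mm above the worktop, rim 11 mm above the worktop. Its origin is the centre of its underside, on the worktop.
- box_tray: Fixed shallow oblong dark steel tray for one slide box, 84 (its x) x 106 (its y) mm outside, 78 x 100 mm inside; floor 3 mm and rim 8 mm above the worktop. Its origin is the centre of its underside, on the worktop; z up. The box goes in with its long side along the tray's long side, either way round.

How it is judged (in metres and radians):
At the end, for the whole second after the job is handed in: Each bottle upright (0.1 rad) on its own dish floor, within 12 mm of centre; the full slide box (weighing on the tray with over 2.5 N) flat on the tray floor, within 16 mm of centre and 0.4 rad of its long direction; the empty box flat on the bare worktop; all at rest (horizontal distance between bottle_large and dish_large below 0.012 m and z of bottle_large in the frame of dish_large between 0.001 and 0.007 m and angle between each of bottle_large, bottle_medium, bottle_small, slide_box_a, slide_box_b's own z axis and vertical below 0.1 rad and linear speed of each of bottle_large, bottle_medium, bottle_small, slide_box_a, slide_box_b below 0.02 m/s and angular speed of each of bottle_large, bottle_medium, bottle_small, slide_box_a, slide_box_b below 0.2 rad/s and horizontal distance between bottle_medium and dish_medium below 0.012 m and z of bottle_medium in the frame of dish_medium between 0.001 and 0.007 m and horizontal distance between bottle_small and dish_small below 0.012 m and z of bottle_small in the frame of dish_small between 0.001 and 0.007 m and ((horizontal distance between slide_box_a and box_tray below 0.016 m and z of slide_box_a in the frame of box_tray between 0.001 and 0.006 m and angle between the y axis of slide_box_a and the y axis of box_tray, either way round below 0.4 rad and contact force between slide_box_a and box_tray above 2.5 N and height (world z) of slide_box_b between -0.004 and 0.0025 m) or (horizontal distance between slide_box_b and box_tray below 0.016 m and z of slide_box_b in the frame of box_tray between 0.001 and 0.006 m and angle between the y axis of slide_box_b and the y axis of box_tray, either way round below 0.4 rad and contact force between slide_box_b and box_tray above 2.5 N and height (world z) of slide_box_a between -0.004 and 0.0025 m))); the robot touches nothing.
It fails at once if a bottle is tipped over (angle between any of bottle_large, bottle_medium, bottle_small's own z axis and vertical above 0.8 rad).
It fails at once if a bottle is dropped instead of set down ((contact force between bottle_large and anything else below 0.05 N and linear speed of bottle_large above 0.7 m/s) or (contact force between bottle_medium and anything else below 0.05 N and linear speed of bottle_medium above 0.7 m/s) or (contact force between bottle_small and anything else below 0.05 N and linear speed of bottle_small above 0.7 m/s)).
It also fails if it takes over 125 s, if anything falls off the work surface, if the arm or the gripper's body presses on something with over 40 N, if the wrist force passes 120 N, or if a joint passes its speed limit or range.

## Robot

A 6-joint arm with a two-finger parallel gripper is mounted at the origin on a cart in front of the work surface, level with it; the furniture and walls round the work are solid. World frame = base frame: x ahead of the robot, y to its left, z up, the work surface at z = 0. Lengths are in m, angles in degrees, forces in N, time in s.
With the tool pointing down it reaches from about 0.35 to 0.85 m from the base axis. Payload 8.1 kg.
Tool frame: the origin (TCP) lies midway between the tips of the shut fingers; the grasp point (between the pads) lies 19 mm behind it (arm.tcp_to_grasp is the distance from the TCP to the grasp point, in m); z points along the fingers, y is the direction in which the jaws open and shut (so a half turn about z gives the same grasp; the last joint's range is limited). The gripper opens to 85 mm and grips with 20 to 120 N. Pads are 22 mm wide; open, the fingers measure 114 mm over their backs; the gripper's body (76 mm by 85 mm) begins 54 mm behind the grasp point. The pads swing forward as they close: fully open they stand 13 mm farther back than shut.
Start: joints at [-76.685, 7.471, 85.268, -0, 87.261, -4.893], TCP at [0.188, -0.57, 0.195] pointing down, gripper open.
Joint ranges: [-169.43, 169.43], [-51.17, 129.36], [1.28, 143.12], [-76.62, 256.62], [0, 156.53], [-152.29, 152.29]. Speed limits (degrees/s): [136.94, 136.94, 159.86, 180, 180, 180].

## Interface

Orientations are given as a 3x3 rotation matrix whose columns are the frame's x, y, z axes.
In Python, from workcell import read_state, snapshot, arm gives the robot as it stands. The module is installed in compiled form; this text tells all that it offers.
- The arm moves only by the tool move_arm, never from a script. Its arguments are lists of equal length, an entry for each row: "dp": the shift along the tool's x, y, z in mm, a list of three; "turn": the turn, a rotation vector about the tool's x, y, z in rad, a list of three; "hand": the closure, from -1 (fully open) to 1 (shut), so that 0 is half open. In form: {"dp": [[x, y, z], ...], "turn": [[ax, ay, az], ...], "hand": [hand, ...]}. A call has exactly 10 rows; each row is the pose to reach, as a shift and turn from the pose measured when the call began, along the tool's axes at that moment; what a row does not reach only later rows make up. A row lasts 1/12 s, in which the tool goes at most 41.7 mm and 7.16 degrees, less where a joint would pass 70% of its speed; a pose out of reach is approached as far as the arm can. A call with a gripper value outside its range is refused whole. The fingers move at their own pace and stop on an object; "force" is the grip in N (left out, the last holds). Time passes only in rows, so rows that repeat a pose let the fingers close, or fill a call up. It gives the time, the measured TCP pose, the force and the opening at its end, in the units of the state.
- read_state(): the state, without advancing time (a new reading comes with each control period).
- snapshot(name): name is "scene" or "top"; returns a dict with "img" (384x512x3 uint8, blue, green, red), "range_z" (384x512 float32, m along the optical axis (not along the pixel's ray), 0 where there is no reading), "intrinsics" (3x3 intrinsics, pixels), "dist_coeffs" ([k1, k2, p1, p2, k3] as OpenCV has them; the pictures are not rectified), "camera_from_world" (4x4, takes a point from world to camera coordinates). Camera axes: x right, y down, z forward; pixel columns grow to the right and rows downward; lengths in m; the calibration is good to about 2 mm. A picture is of the moment at which its call begins.
- arm.close_job(): hands the job in, once; it reports no verdict.
The state is a dict: "t": time; "joints": joint angles; "qvel": joint speeds; "tau": joint torques, N m; "eef_pos": TCP position; "eef_rot": TCP orientation; "ft_force": force on the tool from outside, world axes, zero at the start; "torque": the same for the moment, N m; "finger_gap": opening from 0.0 (shut) to 1.0 (fully open).
Only numpy, scipy, OpenCV 4.12 (cv2) and the standard library are available. Lean on these libraries where they do the work, as an engineer would, in place of code of your own. Each camera call takes 0.05 s, during which the arm holds its last target. There are 200 camera calls.

## Working session

There is one attempt and no reset: what is moved stays moved. The work goes in short steps, Python scripts to look and compute and a tool call to move; the robot and the scene stay as the last step left them, time stands still between calls to the robot, and variables do not carry over. Pictures are saved under pics/ and viewed, about 12 in all and at most 16, crops included, and the job is handed in when it is done.

Besides the shell and the picture viewer there is one more tool, called after "Call:" as name(argument=value, ...), one argument or row to a line, values as JSON. move_arm: Moves the arm, as the interface text tells. Its arguments: {"type":"object","properties":{"dp":{"type":"array"},"turn":{"type":"array"},"hand":{"type":"array"},"force":{"type":"number"}},"required":["dp","turn","hand"]}

```bash
mkdir -p pics; python3 - <<'E'
from workcell import read_state, snapshot, arm
import cv2,pickle
s=read_state();print({k:s[k] for k in s})
for n in("top","scene"):
    d=snapshot(n);pickle.dump(d,open(n+".pkl","wb"));cv2.imwrite(f"pics/{n}0.png",d["img"]);print(d["intrinsics"],d["dist_coeffs"],d["camera_from_world"])
E
```

```text
{'t': 0.0, 'joints': array([-7.66843644e+01,  7.51564692e+00,  8.53320544e+01, -3.70275858e-04,
        8.72610135e+01, -4.89353320e+00]), 'qvel': array([-0.09367452,  0.03307089, -0.01966464, -0.13995601, -0.00074522,
       -0.04507126]), 'tau': array([-6.80012236e-04, -5.69399142e+01, -5.00546372e+01, -1.43282045e-04,
        1.46481363e-02,  2.65867192e-05]), 'eef_pos': array([ 0.18735891, -0.56932626,  0.19381228]), 'eef_rot': array([[ 9.49921994e-01,  3.12486815e-01, -4.43289163e-04],
       [ 3.12487091e-01, -9.49920215e-01,  1.84493452e-03],
       [ 1.55428376e-04, -1.89106602e-03, -9.99998200e-01]]), 'ft_force': array([-0.0622716 , -0.147787  ,  0.30830718]), 'torque': array([ 0.00953299,  0.03152855, -0.0443522 ]), 'finger_gap': 0.9972104477466971}
[[353.20278448   0.         256.19340847]
 [  0.         353.20278448 192.10143183]
 [  0.           0.           1.        ]] [0.03753706 0.         0.         0.         0.        ] [[ 0.01658551 -0.99908055  0.0395345  -0.15222281]
 [-0.99915892 -0.01804389 -0.03682202  0.54984934]
 [ 0.03750152 -0.03889053 -0.99853951  0.8781461 ]
 [ 0.          0.          0.          1.        ]]
[[371.99169845   0.         253.28702012]
 [  0.         371.99169845 191.23890331]
 [  0.           0.           1.        ]] [-0.03448998  0.          0.          0.          0.        ] [[ 0.47417946 -0.88030411  0.01478225 -0.36663334]
 [-0.45142132 -0.25750634 -0.85434728  0.22991548]
 [ 0.75589195  0.3984409  -0.51949226  0.49724491]
 [ 0.          0.          0.          1.        ]]
```

View pics/top0.png

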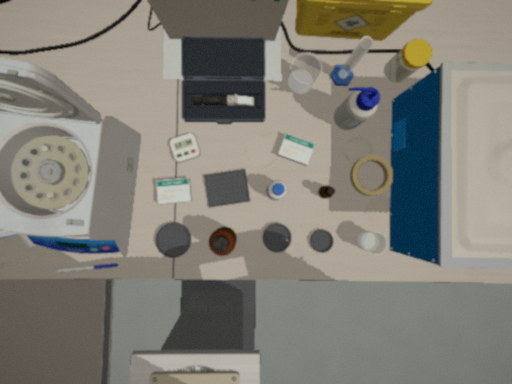

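View pics/scene0.png

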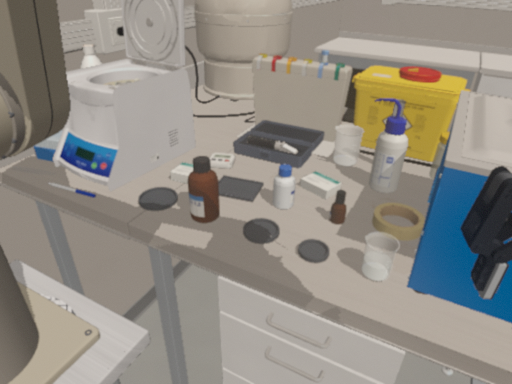

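The top view shows the dishes at (173,240), (277,237) and (321,240), and the tray at (227,188). The bottles are at (223,240), (278,189) and (326,192), and the boxes at (173,190) and (296,149). Next I measure them in world coordinates.

```bash
cat > h.py <<'E'
import numpy as np,cv2,pickle
def cloud(d):
    K,D,T=d["intrinsics"],np.array(d["dist_coeffs"],float),d["camera_from_world"]
    v,u=np.mgrid[0:384,0:512]
    n=cv2.undistortPoints(np.stack([u.ravel(),v.ravel()],1).astype(float)[:,None],K,D)[:,0]
    z=d["range_z"].ravel().astype(float)
    c=np.c_[n*z[:,None],z]
    w=(c-T[:3,3])@T[:3,:3]
    return w.reshape(384,512,3)
def onplane(d,uv,h):
    K,D,T=d["intrinsics"],np.array(d["dist_coeffs"],float),d["camera_from_world"]
    n=cv2.undistortPoints(np.array(uv,float).reshape(-1,1,2),K,D)[:,0]
    r=np.c_[n,np.ones(len(n))]@T[:3,:3]; o=-T[:3,:3].T@T[:3,3]
    return o+r*((h-o[2])/r[:,2])[:,None]
E
python3 - <<'E'
from h import *
d=pickle.load(open("top.pkl","rb"));w=cloud(d);g=d["img"].astype(int)
print("table z",[np.round(w[v,u],3) for v,u in((215,130),(215,250),(215,350),(165,330))])
H=w[...,2]
def rep(name,m,win):
    u0,u1,v0,v1=win;M=np.zeros(m.shape,bool);M[v0:v1,u0:u1]=m[v0:v1,u0:u1]
    n,l,st,_=cv2.connectedComponentsWithStats(M.astype(np.uint8));k=1+st[1:,4].argmax();M=l==k
    p=w[M];h=np.median(p[:,2]);v,u=np.nonzero(M)
    q=onplane(d,np.c_[u,v],h)[:,:2]
    (c,s,a)=cv2.minAreaRect((q*1000).astype(np.float32));cc,r=cv2.minEnclosingCircle((q*1000).astype(np.float32))
    print(name,"n",M.sum(),"z",h.round(4),"mean",q.mean(0).round(4),"rect",np.round(c,1),np.round(s,1),round(a,1),"circ",np.round(cc,1),round(2*r,1))
dark=g.max(2)<85
rep("dishL",dark,(150,198,215,265));rep("dishM",dark,(260,295,218,256));rep("dishS",dark,(305,337,225,255));rep("tray",dark,(200,255,165,210))
rep("boxL",(H>.015),(150,195,174,208));rep("boxR",(H>.015),(272,320,128,170))
rep("botL",H>.12,(200,245,218,262));rep("botM",H>.08,(260,295,172,207));rep("botS",H>.055,(312,340,178,205))
# obstacles: coarse max height map
xs=np.arange(.25,.95,.05);ys=np.arange(.45,-.6,-.05)
print("     ",*["%4.0f"%(y*100) for y in ys])
for x in xs[::-1]:
    print("%.2f"%x,*["%4.0f"%(1000*H[(abs(w[...,0]-x)<.025)&(abs(w[...,1]-y)<.025)].max(initial=-.001)) for y in ys])
cv2.imwrite("pics/crop1.png",cv2.resize(d["img"][120:280,140:400],None,fx=3,fy=3,interpolation=cv2.INTER_CUBIC))
E
```

```text
table z [array([0.49 , 0.165, 0.023]), array([ 0.494, -0.128, -0.   ]), array([ 0.498, -0.386,  0.   ]), array([ 0.626, -0.333, -0.   ])]
dishL n 895 z 0.0053 mean [0.4293 0.0634] rect [430.3  63.3] [82.9 82.5] 27.7 circ [430.3  62.7] 87.2
dishM n 590 z 0.0054 mean [ 0.4382 -0.1955] rect [ 438.4 -195.2] [68.1 66.2] 0.7 circ [ 438.2 -195.3] 70.6
dishS n 361 z 0.0056 mean [ 0.4323 -0.3104] rect [ 432.5 -311.3] [53.2 53.8] 0.8 circ [ 432.7 -310.4] 56.2
tray n 1114 z 0.0042 mean [ 0.5632 -0.0685] rect [562.8 -68.1] [ 77.8 100.8] 9.7 circ [563.  -67.4] 123.7
boxL n 804 z 0.0254 mean [0.5514 0.0623] rect [551.4  62.1] [58.  82.9] 5.8 circ [550.7  62.2] 97.4
boxR n 750 z 0.0251 mean [ 0.6618 -0.2411] rect [ 661.7 -241.1] [80.  59.4] 71.0 circ [ 662.  -241.7] 96.8
botL n 213 z 0.1354 mean [ 0.4348 -0.0633] rect [434.6 -62.8] [34.3 32.2] 1.2 circ [434.7 -63.3] 35.4
botM n 128 z 0.0953 mean [ 0.5569 -0.1901] rect [ 557.4 -189.5] [27.6 27.6] 0.9 circ [ 557.  -190.1] 29.4
botS n 64 z 0.0721 mean [ 0.5555 -0.3155] rect [ 556.  -315.5] [19.1 19.1] 0.5 circ [ 556.  -315.5] 21.4
        45   40   35
[... 930 characters left out ...]
  100    4   75   72   29   29  258  259
0.50   -1   -1  228  231  230  230  238   27   28   10   13  903    4   10    6    5    6    5    6  259  259
0.45   72  151  228  229  229  229  239   15   15   15  138  137   18   17   16   15   14   73   74  258  260
0.40   12   58   59   74   75   73   79   13   16   16  138  110   16   15   13   15   15   72   72  251  251
0.35   11    9   10   12   15   12    5    5    4    5    6    6    5    7    5    5    5    6    5    6    6
0.30   -1   -1   -1   -1   -1   -1   -1   -1   -1   -1   -1   -1   -1   -1   -1   -1   -1   -1   -1   -1   -1
0.25   -1   -1   -1   -1   -1   -1   -1   -1   -1   -1   -1   -1   -1   -1   -1   -1   -1   -1   -1   -1   -1
```

View pics/crop1.png

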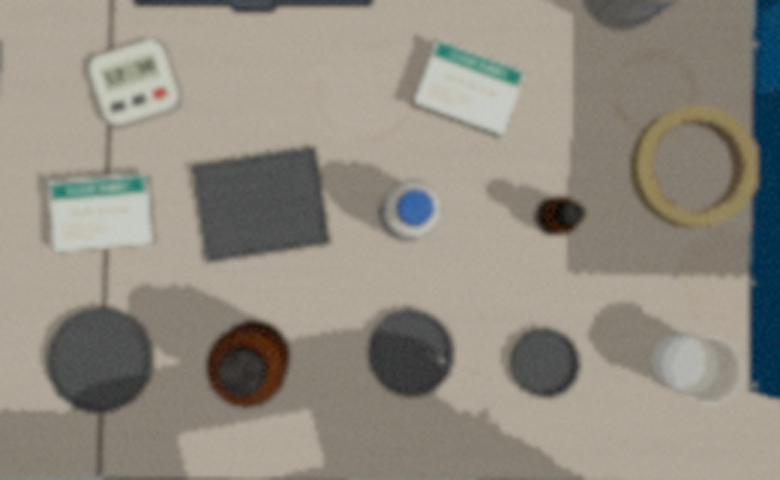

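```bash
cat >> h.py <<'E'
from workcell import read_state
from scipy.spatial.transform import Rotation as Ro
def to(x,y,z,jaw=0):
    "dp (mm), turn (rad) from here to TCP xyz, jaws along angle jaw (deg)"
    s=read_state();R=s["eef_rot"];a=np.radians(jaw+90);c,n=np.cos(a),np.sin(a)
    T=np.array([[c,n,0],[n,-c,0],[0,0,-1.]])
    print((x,y,z),"dp",(R.T@(np.array([x,y,z])-s["eef_pos"])*1000).round(1),"turn",Ro.from_matrix(R.T@T).as_rotvec().round(4))
def st():
    s=read_state();print("t",round(s["t"],2),"p",s["eef_pos"].round(4),"F",s["ft_force"].round(2),"gap",round(s["finger_gap"],3),"j",s["joints"].round(0),"zerr",s["eef_rot"][:,2].round(3))
E
python3 - <<'E'
from h import *
d=pickle.load(open("top.pkl","rb"));w=cloud(d)
for x in np.arange(.35,.8,.05):
    m=(abs(w[...,0]-x)<.03)&(w[...,1]>.02)
    print(x.round(2),[(h,w[...,1][m&(w[...,2]>h)].min(initial=9).round(3)) for h in(.04,.1,.2,.3,.4)])
to(.4348,-.0633,.19);to(.4348,-.0633,.066)
E
```

```text
0.35 [(0.04, np.float64(9.0)), (0.1, np.float64(9.0)), (0.2, np.float64(9.0)), (0.3, np.float64(9.0)), (0.4, np.float64(9.0))]
0.4 [(0.04, np.float64(0.17)), (0.1, np.float64(9.0)), (0.2, np.float64(9.0)), (0.3, np.float64(9.0)), (0.4, np.float64(9.0))]
0.45 [(0.04, np.float64(0.166)), (0.1, np.float64(0.167)), (0.2, np.float64(0.17)), (0.3, np.float64(9.0)), (0.4, np.float64(9.0))]
0.5 [(0.04, np.float64(0.161)), (0.1, np.float64(0.163)), (0.2, np.float64(0.164)), (0.3, np.float64(9.0)), (0.4, np.float64(9.0))]
0.55 [(0.04, np.float64(0.158)), (0.1, np.float64(0.159)), (0.2, np.float64(0.159)), (0.3, np.float64(9.0)), (0.4, np.float64(9.0))]
0.6 [(0.04, np.float64(0.153)), (0.1, np.float64(0.154)), (0.2, np.float64(0.156)), (0.3, np.float64(9.0)), (0.4, np.float64(9.0))]
0.65 [(0.04, np.float64(0.148)), (0.1, np.float64(0.15)), (0.2, np.float64(0.151)), (0.3, np.float64(0.152)), (0.4, np.float64(0.152))]
0.7 [(0.04, np.float64(0.148)), (0.1, np.float64(0.149)), (0.2, np.float64(0.15)), (0.3, np.float64(0.151)), (0.4, np.float64(0.151))]
0.75 [(0.04, np.float64(9.0)), (0.1, np.float64(9.0)), (0.2, np.float64(9.0)), (0.3, np.float64(9.0)), (0.4, np.float64(9.0))]
(0.4348, -0.0633, 0.19) dp [ 393.2 -403.4    4.7] turn [-1.400e-03 -1.200e-03 -1.253e+00]
(0.4348, -0.0633, 0.066) dp [ 393.2 -403.2  128.7] turn [-1.400e-03 -1.200e-03 -1.253e+00]
```

Call:
move_arm(
  dp=[
    [35,-36,-15],
    [65,-66,-15],
    [95,-97,-15],
    [124,-127,-15],
    [153,-157,-15],
    [182,-187,-15],
    [211,-217,-15],
    [240,-246,-15],
    [269,-276,-15],
    [298,-306,-15],
  ],
  turn=[
    [0,0,-0.1],
    [0,0,-0.2],
    [0,0,-0.32],
    [0,0,-0.44],
    [0,0,-0.56],
    [0,0,-0.68],
    [0,0,-0.8],
    [0,0,-0.92],
    [0,0,-1.04],
    [0,0,-1.16],
  ],
  hand=[-1,-1,-1,-1,-1,-1,-1,-1,-1,-1],
  force=50,
)

```text
t: 0.93
eef_pos: [0.3696, -0.1949, 0.2093]
eef_rot: [[0.087, 0.996, -0.0], [0.996, -0.087, 0.002], [0.002, -0.0, -1.0]]
ft_force: [0.3, 0.7, -0.1]
finger_gap: 0.997
```

```bash
python3 -c "
from h import *
st();to(.4348,-.0633,.19);to(.4348,-.0633,.066)"
```

```text
t 0.93 p [ 0.3696 -0.1949  0.2093] F [ 0.26  0.69 -0.07] gap 0.997 j [-35. -22. 111.   0.  91. -30.] zerr [-0.     0.002 -1.   ]
(0.4348, -0.0633, 0.19) dp [136.8  53.5  19.5] turn [-0.0004 -0.0017 -0.0875]
(0.4348, -0.0633, 0.066) dp [136.6  53.5 143.5] turn [-0.0004 -0.0017 -0.0875]
```

Call:
move_arm(
  dp=[
    [34,13,19],
    [68,27,19],
    [102,40,19],
    [137,53.5,19],
    [137,53.5,19],
    [137,53.5,19],
    [137,53.5,40],
    [137,53.5,60],
    [137,53.5,80],
    [137,53.5,80],
  ],
  turn=[
    [0,0,-0.03],
    [0,0,-0.06],
    [0,0,-0.0875],
    [0,0,-0.0875],
    [0,0,-0.0875],
    [0,0,-0.0875],
    [0,0,-0.0875],
    [0,0,-0.0875],
    [0,0,-0.0875],
    [0,0,-0.0875],
  ],
  hand=[-1,-1,-1,-1,-1,-1,-1,-1,-1,-1],
)

```text
t: 1.77
eef_pos: [0.4315, -0.0634, 0.1251]
eef_rot: [[0.002, 1.0, -0.007], [1.0, -0.002, 0.003], [0.003, -0.007, -1.0]]
ft_force: [-0.6, -0.1, -0.8]
finger_gap: 0.994
```

```bash
python3 - <<'E'
from h import *
from workcell import snapshot
st();to(.4348,-.0633,.066)
d=snapshot("scene");cv2.imwrite("pics/s1.png",cv2.resize(d["img"][80:280,120:380],None,fx=3,fy=3))
E
```

```text
t 1.77 p [ 0.4315 -0.0634  0.1251] F [-0.57 -0.13 -0.81] gap 0.994 j [-15. -16. 115.   0.  81. -15.] zerr [-0.007  0.003 -1.   ]
(0.4348, -0.0633, 0.066) dp [-0.1  3.7 59. ] turn [-0.0072 -0.003  -0.0016]
```

View pics/s1.png

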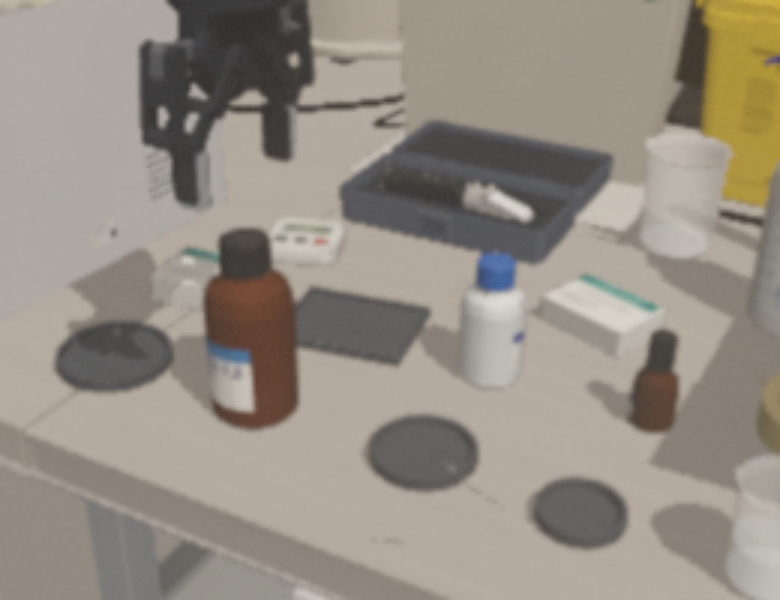

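The gripper shows well above the cap, which is higher than I expected. I check the projection before going down.

```bash
python3 - <<'E'
from h import *
d=pickle.load(open("scene.pkl","rb"));T=d["camera_from_world"]
print("cam",-T[:3,:3].T@T[:3,3])
for p in([.4315,-.0634,.1251],[.4348,-.0633,.135],[.4348,-.0633,0],[.4348,-.0633,.16]):
    uv=cv2.projectPoints(np.array([p]),cv2.Rodrigues(T[:3,:3])[0],T[:3,3],d["intrinsics"],np.array(d["dist_coeffs"]))[0].ravel();print(p,uv,(uv-[120,80])*3)
from workcell import snapshot
d=snapshot("scene");w=cloud(d)
for u,v in((185,195),(275,150),(245,240)):print(w[80+v//3,120+u//3])
E
```

```text
cam [-0.09822468 -0.46166686  0.46016222]
[0.4315, -0.0634, 0.1251] [200.38212428 163.14220654] [241.14637284 249.42661961]
[0.4348, -0.0633, 0.135] [201.02221357 157.970103  ] [243.06664072 233.91030901]
[0.4348, -0.0633, 0] [204.66240036 214.42270785] [253.98720107 403.26812355]
[0.4348, -0.0633, 0.16] [200.28080634 146.31722457] [240.84241903 198.95167372]
[ 0.37754487 -0.06382998  0.18520862]
[ 0.47488453 -0.06221152  0.17938958]
[ 0.43060796 -0.06606594  0.13305496]
```

```bash
python3 - <<'E'
from h import *
from workcell import snapshot
st();d=snapshot("scene");w=cloud(d);st()
P=w[(w[...,0]>.34)&(w[...,0]<.53)&(abs(w[...,1]+.063)<.035)&(w[...,2]>.139)]
for x in np.arange(.36,.52,.01):
    q=P[abs(P[:,0]-x)<.005];print(x.round(2),len(q),q[:,2].min(initial=9).round(3),q[:,2].max(initial=0).round(3),q[:,1].min(initial=9).round(3))
d=snapshot("top");w=cloud(d);P=w[(w[...,2]>.15)&(abs(w[...,1]+.063)<.1)&(w[...,0]>.3)&(w[...,0]<.55)]
print(len(P),P.min(0),P.max(0));cv2.imwrite("pics/t1.png",d["img"])
E
```

```text
t 1.87 p [ 0.4338 -0.0638  0.1291] F [0.05 0.65 0.61] gap 1.004 j [-15. -16. 114.   0.  82. -15.] zerr [-0.002  0.002 -1.   ]
t 1.92 p [ 0.4348 -0.0638  0.1303] F [ 0.88 -0.18  0.49] gap 1.002 j [-15. -16. 114.   0.  82. -15.] zerr [-0.     0.001 -1.   ]
0.36 277 0.224 0.278 -0.078
0.37 266 0.221 0.283 -0.078
0.38 252 0.178 0.282 -0.079
0.39 706 0.179 0.417 -0.083
0.4 1794 0.23 0.417 -0.097
0.41 740 0.241 0.417 -0.098
0.42 210 0.238 0.35 -0.098
0.43 80 0.239 0.349 -0.096
0.44 117 0.238 0.348 -0.096
0.45 98 0.238 0.346 -0.098
0.46 72 0.236 0.338 -0.093
0.47 69 0.18 0.28 -0.083
0.48 280 0.178 0.279 -0.079
0.49 136 0.214 0.282 -0.079
0.5 105 0.222 0.283 -0.079
0.51 12 0.226 0.258 -0.077
0.52 0 9.0 0.0 9.0
18783 [ 0.32433271 -0.13793307  0.20073597] [0.51897975 0.02014751 0.9031282 ]
```

View pics/t1.png

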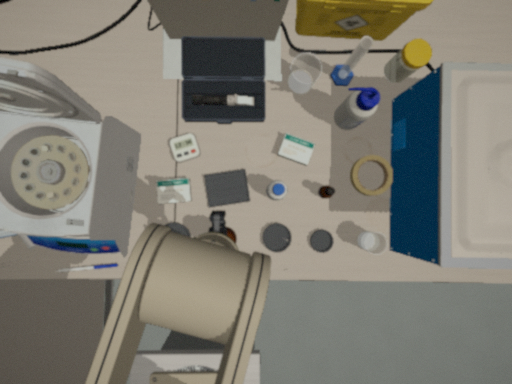

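The top view shows the gripper lined up over the bottle at (223,235). In depth, though, the fingertips read about 36 mm higher than the state says. I go down to the height that is safe under either reading and measure again.

Call:
move_arm(
  dp=[
    [0,0,15],
    [0,0,30],
    [0,0,45],
    [0,0,55],
    [0,0,64],
    [0,0,64],
    [0,0,64],
    [0,0,64],
    [0,0,64],
    [0,0,64],
  ],
  turn=[
    [0,0,0],
    [0,0,0],
    [0,0,0],
    [0,0,0],
    [0,0,0],
    [0,0,0],
    [0,0,0],
    [0,0,0],
    [0,0,0],
    [0,0,0],
  ],
  hand=[-1,-1,-1,-1,-1,-1,-1,-1,-1,-1],
)

```text
t: 2.8
eef_pos: [0.4361, -0.0639, 0.0678]
eef_rot: [[0.001, 1.0, 0.003], [1.0, -0.001, 0.001], [0.001, 0.003, -1.0]]
ft_force: [0.3, 0.1, 0.4]
finger_gap: 1.002
```

```bash
python3 - <<'E'
from h import *
from workcell import snapshot
st();d=snapshot("scene");w=cloud(d);to(.4348,-.0633,.066)
for x in np.arange(.36,.52,.01):
    q=w[(abs(w[...,0]-x)<.005)&(abs(w[...,1]+.075)<.025)&(w[...,2]>.04)];z=np.sort(q[:,2])
    g=np.diff(z);k=np.nonzero(g>.006)[0];print(x.round(2),len(z),[(round(z[i],3),round(z[i+1],3)) for i in k],z[:1].round(3),z[-1:].round(3))
cv2.imwrite("pics/s2.png",cv2.resize(d["img"][80:280,120:380],None,fx=3,fy=3))
E
```

```text
t 2.8 p [ 0.4361 -0.0639  0.0678] F [0.31 0.13 0.41] gap 1.002 j [-15. -12. 118.   0.  74. -15.] zerr [ 0.003  0.001 -1.   ]
(0.4348, -0.0633, 0.066) dp [ 0.6 -1.2  1.6] turn [ 0.0024 -0.0008 -0.0011]
0.36 161 [] [0.163] [0.206]
0.37 309 [] [0.163] [0.222]
0.38 188 [(np.float64(0.177), np.float64(0.183))] [0.123] [0.221]
0.39 756 [(np.float64(0.183), np.float64(0.206)), (np.float64(0.218), np.float64(0.292))] [0.117] [0.417]
0.4 2384 [(np.float64(0.095), np.float64(0.165))] [0.041] [0.418]
0.41 1389 [(np.float64(0.105), np.float64(0.178))] [0.04] [0.417]
0.42 668 [(np.float64(0.135), np.float64(0.176)), (np.float64(0.181), np.float64(0.19)), (np.float64(0.293), np.float64(0.3)), (np.float64(0.305), np.float64(0.313))] [0.04] [0.41]
0.43 291 [(np.float64(0.134), np.float64(0.177)), (np.float64(0.193), np.float64(0.205)), (np.float64(0.223), np.float64(0.232)), (np.float64(0.25), np.float64(0.263))] [0.041] [0.287]
0.44 219 [(np.float64(0.135), np.float64(0.177)), (np.float64(0.219), np.float64(0.231)), (np.float64(0.231), np.float64(0.242)), (np.float64(0.242), np.float64(0.269)), (np
[... 418 characters left out ...]
.249), np.float64(0.277)), (np.float64(0.278), np.float64(0.299)), (np.float64(0.3), np.float64(0.314)), (np.float64(0.314), np.float64(0.346)), (np.float64(0.346), np.float64(0.385)), (np.float64(0.385), np.float64(0.393))] [0.178] [0.394]
0.47 48 [(np.float64(0.192), np.float64(0.203)), (np.float64(0.216), np.float64(0.277)), (np.float64(0.277), np.float64(0.3))] [0.168] [0.3]
0.48 236 [(np.float64(0.173), np.float64(0.179)), (np.float64(0.179), np.float64(0.203)), (np.float64(0.203), np.float64(0.211))] [0.117] [0.211]
0.49 104 [(np.float64(0.173), np.float64(0.185))] [0.134] [0.22]
0.5 117 [] [0.162] [0.222]
0.51 21 [(np.float64(0.191), np.float64(0.197))] [0.164] [0.201]
0.52 0 [] [] []
```

View pics/s2.png

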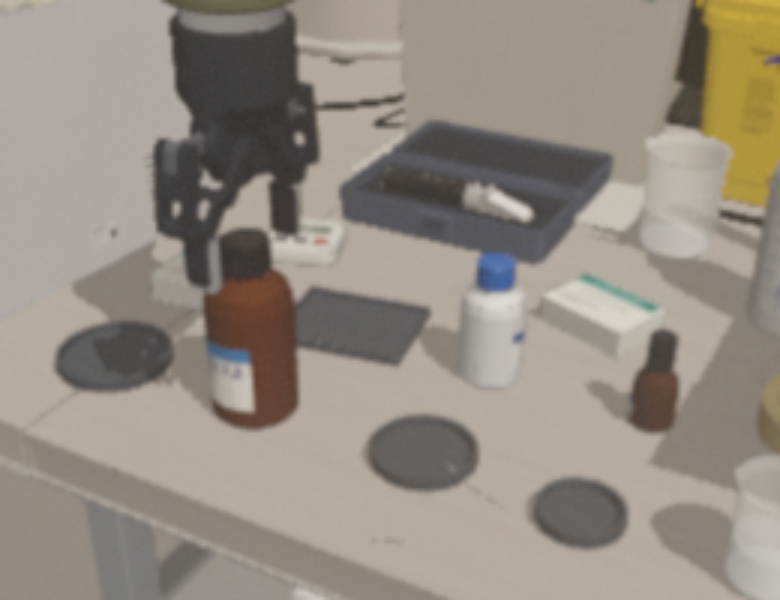

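The picture shows the fingertips beside the cap at (205,275), about z = 0.117, and the palm at 0.177. The gripper's own dimensions agree with each other, so the true height is the reported z plus about 36 mm. I go by what I measured, keep watching the force, and go down 38 mm.

Call:
move_arm(
  dp=[
    [0,-1,8],
    [0,-1,16],
    [0,-1,24],
    [0,-1,32],
    [0,-1,37],
    [0,-1,38],
    [0,-1,38],
    [0,-1,38],
    [0,-1,38],
    [0,-1,38],
  ],
  turn=[
    [0,0,0],
    [0,0,0],
    [0,0,0],
    [0,0,0],
    [0,0,0],
    [0,0,0],
    [0,0,0],
    [0,0,0],
    [0,0,0],
    [0,0,0],
  ],
  hand=[-1,-1,-1,-1,-1,-1,-1,-1,-1,-1],
)

```text
t: 3.68
eef_pos: [0.4355, -0.064, 0.0301]
eef_rot: [[0.001, 1.0, 0.003], [1.0, -0.001, 0.0], [0.001, 0.003, -1.0]]
ft_force: [0.3, -0.0, 0.5]
finger_gap: 0.997
```

```bash
python3 - <<'E'
from h import *
from workcell import snapshot
d=snapshot("scene");w=cloud(d);st()
for x in (.38,.39,.43,.44,.48):
    q=w[(abs(w[...,0]-x)<.005)&(abs(w[...,1]+.075)<.025)&(w[...,2]>.04)];z=np.sort(q[:,2])
    k=np.nonzero(np.diff(z)>.004)[0];print(x,[(round(z[i],3),round(z[i+1],3)) for i in k][:3],z[:1].round(3))
E
```

```text
t 3.73 p [ 0.4355 -0.064   0.0301] F [ 0.22 -0.47 -0.47] gap 0.997 j [-15. -10. 120.   0.  69. -15.] zerr [ 0.003  0.001 -1.   ]
0.38 [(np.float64(0.135), np.float64(0.153))] [0.081]
0.39 [(np.float64(0.12), np.float64(0.124)), (np.float64(0.146), np.float64(0.168)), (np.float64(0.182), np.float64(0.253))] [0.078]
0.43 [(np.float64(0.134), np.float64(0.139)), (np.float64(0.15), np.float64(0.169)), (np.float64(0.183), np.float64(0.194))] [0.041]
0.44 [(np.float64(0.109), np.float64(0.114)), (np.float64(0.179), np.float64(0.217)), (np.float64(0.217), np.float64(0.239))] [0.04]
0.48 [(np.float64(0.136), np.float64(0.144)), (np.float64(0.144), np.float64(0.167))] [0.08]
```

No contact, as expected: the open tips are at 0.079 and the palm at 0.139. I close the gripper now.

Call:
move_arm(
  dp=[
    [0,0,0],
    [0,0,0],
    [0,0,0],
    [0,0,0],
    [0,0,0],
    [0,0,0],
    [0,0,0],
    [0,0,0],
    [0,0,0],
    [0,0,0],
  ],
  turn=[
    [0,0,0],
    [0,0,0],
    [0,0,0],
    [0,0,0],
    [0,0,0],
    [0,0,0],
    [0,0,0],
    [0,0,0],
    [0,0,0],
    [0,0,0],
  ],
  hand=[1,1,1,1,1,1,1,1,1,1],
  force=60,
)

```text
t: 4.57
eef_pos: [0.436, -0.0642, 0.031]
eef_rot: [[0.001, 1.0, 0.004], [1.0, -0.001, 0.0], [0.0, 0.004, -1.0]]
ft_force: [-2.0, 0.1, 6.6]
finger_gap: 0.693
```

```bash
python3 -c "
from h import *
st();to(.4303,.063,.08)"
```

```text
t 4.57 p [ 0.436  -0.0642  0.031 ] F [-1.97  0.08  6.57] gap 0.693 j [-15. -10. 120.   0.  69. -15.] zerr [ 0.004  0.    -1.   ]
(0.4303, 0.063, 0.08) dp [127.2  -5.6 -49. ] turn [ 0.004  -0.0001 -0.001 ]
```

Call:
move_arm(
  dp=[
    [0,0,-5],
    [0,0,-15],
    [0,0,-25],
    [0,0,-35],
    [0,0,-35],
    [0,0,-35],
    [0,0,-35],
    [0,0,-35],
    [0,0,-35],
    [0,0,-35],
  ],
  turn=[
    [0,0,0],
    [0,0,0],
    [0,0,0],
    [0,0,0],
    [0,0,0],
    [0,0,0],
    [0,0,0],
    [0,0,0],
    [0,0,0],
    [0,0,0],
  ],
  hand=[1,1,1,1,1,1,1,1,1,1],
)

```text
t: 5.4
eef_pos: [0.4354, -0.0641, 0.0654]
eef_rot: [[0.001, 1.0, 0.003], [1.0, -0.001, 0.0], [0.0, 0.003, -1.0]]
ft_force: [-0.2, -0.3, -2.1]
finger_gap: 0.69
```

```bash
python3 - <<'E'
from h import *
from workcell import snapshot
d=snapshot("scene");w=cloud(d);st();to(.4303,.063,.066)
cv2.imwrite("pics/s3.png",cv2.resize(d["img"][80:280,120:380],None,fx=3,fy=3))
E
```

```text
t 5.45 p [ 0.4355 -0.0641  0.0655] F [ 0.04 -0.18 -2.45] gap 0.69 j [-15. -12. 118.   0.  74. -15.] zerr [ 0.003  0.    -1.   ]
(0.4303, 0.063, 0.066) dp [127.1  -5.3  -0.4] turn [ 0.0032 -0.0004 -0.001 ]
```

View pics/s3.png

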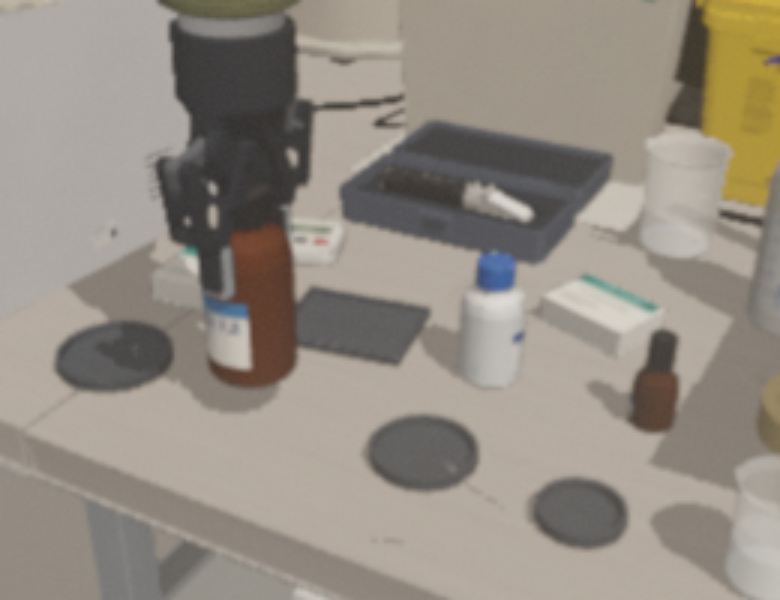

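The bottle at (250,320) hangs upright, and the wrist reads about 2.4 N. I carry it to the large dish.

Call:
move_arm(
  dp=[
    [15,-1,0],
    [40,-2,0],
    [65,-3,0],
    [90,-4,0],
    [112,-5,0],
    [127,-5,0],
    [127,-5,0],
    [127,-5,0],
    [127,-5,10],
    [127,-5,16],
  ],
  turn=[
    [0,0,0],
    [0,0,0],
    [0,0,0],
    [0,0,0],
    [0,0,0],
    [0,0,0],
    [0,0,0],
    [0,0,0],
    [0,0,0],
    [0,0,0],
  ],
  hand=[1,1,1,1,1,1,1,1,1,1],
)

```text
t: 6.28
eef_pos: [0.4307, 0.0621, 0.0486]
eef_rot: [[0.002, 1.0, 0.003], [1.0, -0.002, 0.0], [0.0, 0.003, -1.0]]
ft_force: [-0.3, -0.6, -3.0]
finger_gap: 0.69
```

```bash
python3 -c "
from h import *
st();to(.4303,.063,.035)"
```

```text
t 6.28 p [0.4307 0.0621 0.0486] F [-0.31 -0.58 -3.02] gap 0.69 j [  1. -12. 120.  -0.  72.   2.] zerr [ 0.003  0.    -1.   ]
(0.4303, 0.063, 0.035) dp [ 0.9 -0.4 13.6] turn [ 0.0032 -0.     -0.0018]
```

Call:
move_arm(
  dp=[
    [1,0,3],
    [1,0,6],
    [1,0,9],
    [1,0,11],
    [1,0,13],
    [1,0,14],
    [1,0,14.5],
    [1,0,14.5],
    [1,0,14.5],
    [1,0,14.5],
  ],
  turn=[
    [0,0,0],
    [0,0,0],
    [0,0,0],
    [0,0,0],
    [0,0,0],
    [0,0,0],
    [0,0,0],
    [0,0,0],
    [0,0,0],
    [0,0,0],
  ],
  hand=[1,1,1,1,1,1,1,1,1,1],
)

```text
t: 7.12
eef_pos: [0.431, 0.0631, 0.035]
eef_rot: [[0.002, 1.0, 0.004], [1.0, -0.002, -0.0], [-0.0, 0.004, -1.0]]
ft_force: [-4.2, -0.9, 5.9]
finger_gap: 0.691
```

```bash
python3 -c "
from h import *
st()"
```

```text
t 7.12 p [0.431  0.0631 0.035 ] F [-4.2  -0.87  5.9 ] gap 0.691 j [  2. -11. 120.  -0.  70.   2.] zerr [ 0.004 -0.    -1.   ]
```

Call:
move_arm(
  dp=[
    [0,0,0],
    [0,0,0],
    [0,0,0],
    [0,0,0],
    [0,0,0],
    [0,0,0],
    [0,0,0],
    [0,0,-10],
    [0,0,-25],
    [0,0,-45],
  ],
  turn=[
    [0,0,0],
    [0,0,0],
    [0,0,0],
    [0,0,0],
    [0,0,0],
    [0,0,0],
    [0,0,0],
    [0,0,0],
    [0,0,0],
    [0,0,0],
  ],
  hand=[-1,-1,-1,-1,-1,-1,-1,-1,-1,-1],
)

```text
t: 7.95
eef_pos: [0.4295, 0.063, 0.0798]
eef_rot: [[0.002, 1.0, 0.001], [1.0, -0.002, -0.0], [-0.0, 0.001, -1.0]]
ft_force: [1.1, 0.0, -0.6]
finger_gap: 0.999
```

```bash
python3 -c "
from h import *
st();to(.431,.063,.13);to(.557,-.19,.13)"
```

```text
t 7.95 p [0.4295 0.063  0.0798] F [ 1.06  0.03 -0.61] gap 0.999 j [  2. -14. 118.  -0.  76.   2.] zerr [ 0.001 -0.    -1.   ]
(0.431, 0.063, 0.13) dp [ -0.    1.5 -50.2] turn [ 0.0007  0.0002 -0.0017]
(0.557, -0.19, 0.13) dp [-252.8  128.   -50.1] turn [ 0.0007  0.0002 -0.0017]
```

Call:
move_arm(
  dp=[
    [0,0,-25],
    [-10,5,-40],
    [-42,21,-45],
    [-76,38,-45],
    [-110,55,-45],
    [-145,73,-45],
    [-180,91,-45],
    [-215,109,-40],
    [-253,128,-30],
    [-253,128,-20],
  ],
  turn=[
    [0,0,0],
    [0,0,0],
    [0,0,0],
    [0,0,0],
    [0,0,0],
    [0,0,0],
    [0,0,0],
    [0,0,0],
    [0,0,0],
    [0,0,0],
  ],
  hand=[-1,-1,-1,-1,-1,-1,-1,-1,-1,-1],
)

```text
t: 8.78
eef_pos: [0.5593, -0.1966, 0.1004]
eef_rot: [[0.005, 1.0, 0.003], [1.0, -0.005, -0.003], [-0.003, 0.003, -1.0]]
ft_force: [0.6, 0.8, -0.8]
finger_gap: 1.0
```

```bash
python3 - <<'E'
from h import *
from workcell import snapshot
d=snapshot("scene");w=cloud(d);st();to(.557,-.190,-.009)
m=(abs(w[...,0]-.43)<.045)&(abs(w[...,1]-.063)<.045)&(w[...,2]>.03);P=w[m]
# fit circle to body & cap slices
from scipy.optimize import least_squares
for lo,hi,r in((.03,.085,.031),(.112,.133,.018)):
    q=P[(P[:,2]>lo)&(P[:,2]<hi)];f=least_squares(lambda c:np.hypot(q[:,0]-c[0],q[:,1]-c[1])-r,[.43,.063],loss="soft_l1",f_scale=.002);print(len(q),f.x.round(4))
print("top",P[:,2].max())
E
```

```text
t 8.83 p [ 0.5567 -0.1933  0.0972] F [-1.91  1.19 -1.67] gap 0.996 j [-24.  10.  93.  -0.  77. -24.] zerr [-0.002  0.    -1.   ]
(0.557, -0.19, -0.009) dp [  3.3   0.5 106.2] turn [-0.0019 -0.0002 -0.0054]
651 [0.4288 0.0633]
154 [0.4299 0.0648]
top 0.13957539807945923
```

Call:
move_arm(
  dp=[
    [3,0,5],
    [3,0,20],
    [3,0,38],
    [3,0,56],
    [3,0,74],
    [3,0,90],
    [3,0,100],
    [3,0,106],
    [3,0,106],
    [3,0,106],
  ],
  turn=[
    [0,0,0],
    [0,0,0],
    [0,0,0],
    [0,0,0],
    [0,0,0],
    [0,0,0],
    [0,0,0],
    [0,0,0],
    [0,0,0],
    [0,0,0],
  ],
  hand=[-1,-1,-1,-1,-1,-1,-1,-1,-1,-1],
  force=40,
)

```text
t: 9.67
eef_pos: [0.5569, -0.19, -0.008]
eef_rot: [[0.005, 1.0, -0.001], [1.0, -0.005, -0.0], [-0.0, -0.001, -1.0]]
ft_force: [0.7, -0.5, -0.2]
finger_gap: 0.999
```

Call:
move_arm(
  dp=[
    [0,0,0],
    [0,0,0],
    [0,0,0],
    [0,0,0],
    [0,0,0],
    [0,0,0],
    [0,0,0],
    [0,0,0],
    [0,0,0],
    [0,0,0],
  ],
  turn=[
    [0,0,0],
    [0,0,0],
    [0,0,0],
    [0,0,0],
    [0,0,0],
    [0,0,0],
    [0,0,0],
    [0,0,0],
    [0,0,0],
    [0,0,0],
  ],
  hand=[1,1,1,1,1,1,1,1,1,1],
)

```text
t: 10.5
eef_pos: [0.5578, -0.1904, -0.0067]
eef_rot: [[0.005, 1.0, 0.0], [1.0, -0.005, -0.001], [-0.001, 0.0, -1.0]]
ft_force: [-1.2, 1.8, 5.6]
finger_gap: 0.546
```

```bash
python3 -c "
from h import *
st();to(.4383,-.1953,.03)"
```

```text
t 10.5 p [ 0.5578 -0.1904 -0.0067] F [-1.21  1.83  5.59] gap 0.546 j [-24.  16.  97.  -0.  66. -24.] zerr [ 0.    -0.001 -1.   ]
(0.4383, -0.1953, 0.03) dp [  -5.5 -119.4  -36.7] turn [ 0.0003  0.0006 -0.005 ]
```

Call:
move_arm(
  dp=[
    [0,0,-10],
    [0,0,-22],
    [0,0,-34],
    [-1,-20,-36],
    [-2,-45,-36],
    [-3,-70,-36],
    [-4,-95,-36],
    [-5,-112,-36],
    [-5.5,-119.5,-36],
    [-5.5,-119.5,-36],
  ],
  turn=[
    [0,0,0],
    [0,0,0],
    [0,0,0],
    [0,0,0],
    [0,0,0],
    [0,0,0],
    [0,0,0],
    [0,0,0],
    [0,0,0],
    [0,0,0],
  ],
  hand=[1,1,1,1,1,1,1,1,1,1],
)

```text
t: 11.33
eef_pos: [0.4376, -0.1957, 0.0303]
eef_rot: [[0.006, 1.0, 0.001], [1.0, -0.006, -0.001], [-0.001, 0.001, -1.0]]
ft_force: [-1.0, 0.4, -1.1]
finger_gap: 0.546
```

```bash
python3 - <<'E'
from h import *
from workcell import snapshot
d=snapshot("scene");st();to(.4383,-.1953,-.003)
cv2.imwrite("pics/s4.png",cv2.resize(d["img"][80:280,120:380],None,fx=3,fy=3))
E
```

```text
t 11.38 p [ 0.4388 -0.1958  0.0304] F [ 0.12  0.06 -0.76] gap 0.548 j [-30.  -3. 114.  -0.  69. -30.] zerr [ 0.002 -0.002 -1.   ]
(0.4383, -0.1953, -0.003) dp [ 0.5 -0.6 33.4] turn [ 0.0022  0.0016 -0.0059]
```

View pics/s4.png

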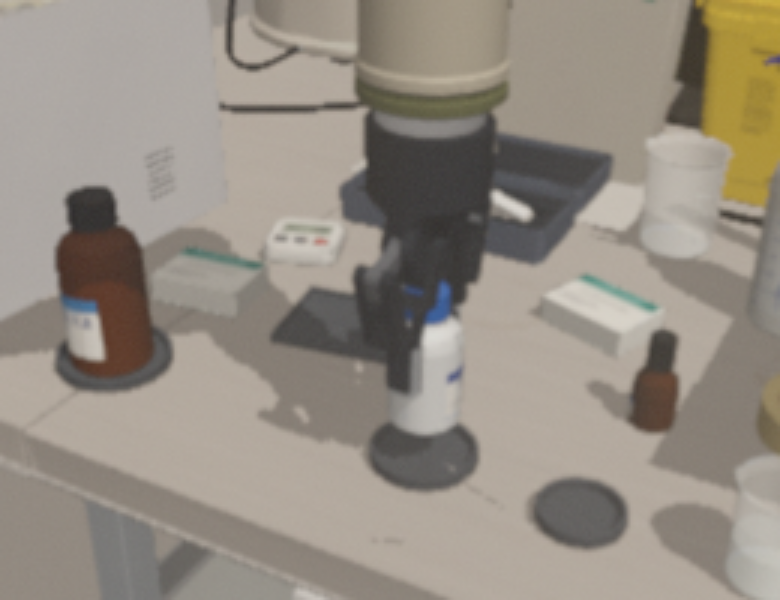

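The large bottle stands in its dish at (100,290), and the medium one hangs over its own at (425,390). I lower it and let go.

Call:
move_arm(
  dp=[
    [0,0,7],
    [0,0,14],
    [0,0,20],
    [0,0,25],
    [0,0,28],
    [0,0,31],
    [0,0,33],
    [0,0,33.5],
    [0,0,33.5],
    [0,0,33.5],
  ],
  turn=[
    [0,0,0],
    [0,0,0],
    [0,0,0],
    [0,0,0],
    [0,0,0],
    [0,0,0],
    [0,0,0],
    [0,0,0],
    [0,0,0],
    [0,0,0],
  ],
  hand=[1,1,1,1,1,1,1,1,1,1],
)

```text
t: 12.22
eef_pos: [0.439, -0.1959, -0.0027]
eef_rot: [[0.006, 1.0, 0.002], [1.0, -0.006, -0.002], [-0.002, 0.002, -1.0]]
ft_force: [-3.4, 1.8, 5.5]
finger_gap: 0.545
```

```bash
python3 -c "
from h import *
st()"
```

```text
t 12.22 p [ 0.439  -0.1959 -0.0027] F [-3.43  1.84  5.55] gap 0.545 j [-30.   0. 115.  -0.  65. -30.] zerr [ 0.002 -0.002 -1.   ]
```

Call:
move_arm(
  dp=[
    [0,0,0],
    [0,0,0],
    [0,0,0],
    [0,0,0],
    [0,0,0],
    [0,0,0],
    [0,0,-10],
    [0,0,-30],
    [0,0,-55],
    [0,0,-85],
  ],
  turn=[
    [0,0,0],
    [0,0,0],
    [0,0,0],
    [0,0,0],
    [0,0,0],
    [0,0,0],
    [0,0,0],
    [0,0,0],
    [0,0,0],
    [0,0,0],
  ],
  hand=[-1,-1,-1,-1,-1,-1,-1,-1,-1,-1],
)

```text
t: 13.05
eef_pos: [0.4376, -0.1951, 0.0825]
eef_rot: [[0.006, 1.0, -0.0], [1.0, -0.006, -0.0], [-0.0, -0.0, -1.0]]
ft_force: [0.8, -0.7, -0.4]
finger_gap: 1.001
```

```bash
python3 -c "
from h import *
st();to(.5558,-.3155,.08);to(.5558,-.3155,-.021)"
```

```text
t 13.05 p [ 0.4376 -0.1951  0.0825] F [ 0.76 -0.69 -0.38] gap 1.001 j [-30.  -7. 111.  -0.  75. -30.] zerr [-0. -0. -1.]
(0.5558, -0.3155, 0.08) dp [-119.7  118.9    2.5] turn [-0.0004  0.0002 -0.0058]
(0.5558, -0.3155, -0.021) dp [-119.7  119.   103.5] turn [-0.0004  0.0002 -0.0058]
```

Call:
move_arm(
  dp=[
    [-20,20,0],
    [-45,45,0],
    [-70,70,0],
    [-95,95,0],
    [-120,119,0],
    [-120,119,0],
    [-120,119,10],
    [-120,119,25],
    [-120,119,40],
    [-120,119,50],
  ],
  turn=[
    [0,0,0],
    [0,0,0],
    [0,0,0],
    [0,0,0],
    [0,0,0],
    [0,0,0],
    [0,0,0],
    [0,0,0],
    [0,0,0],
    [0,0,0],
  ],
  hand=[-1,-1,-1,-1,-1,-1,-1,-1,-1,-1],
)

```text
t: 13.88
eef_pos: [0.5546, -0.3144, 0.0309]
eef_rot: [[0.005, 1.0, -0.002], [1.0, -0.005, 0.001], [0.001, -0.002, -1.0]]
ft_force: [-0.6, 0.5, 0.3]
finger_gap: 0.999
```

```bash
python3 -c "
from h import *
st();to(.5558,-.3155,-.021)"
```

```text
t 13.88 p [ 0.5546 -0.3144  0.0309] F [-0.65  0.52  0.29] gap 0.999 j [-34.  21.  88.  -0.  72. -34.] zerr [-0.002  0.001 -1.   ]
(0.5558, -0.3155, -0.021) dp [-1.2  1.3 51.9] turn [-0.0019 -0.0011 -0.0054]
```

Call:
move_arm(
  dp=[
    [-1,1,10],
    [-1,1,22],
    [-1,1,34],
    [-1,1,44],
    [-1,1,50],
    [-1,1,52],
    [-1,1,52],
    [-1,1,52],
    [-1,1,52],
    [-1,1,52],
  ],
  turn=[
    [0,0,0],
    [0,0,0],
    [0,0,0],
    [0,0,0],
    [0,0,0],
    [0,0,0],
    [0,0,0],
    [0,0,0],
    [0,0,0],
    [0,0,0],
  ],
  hand=[-1,-1,-1,-1,-1,-1,-1,-1,-0.8,-0.6],
  force=25,
)

```text
t: 14.72
eef_pos: [0.5561, -0.3158, -0.0201]
eef_rot: [[0.005, 1.0, -0.001], [1.0, -0.005, 0.0], [0.0, -0.001, -1.0]]
ft_force: [0.1, -0.0, -0.6]
finger_gap: 0.805
```

Call:
move_arm(
  dp=[
    [0,0,0],
    [0,0,0],
    [0,0,0],
    [0,0,0],
    [0,0,0],
    [0,0,0],
    [0,0,0],
    [0,0,0],
    [0,0,0],
    [0,0,0],
  ],
  turn=[
    [0,0,0],
    [0,0,0],
    [0,0,0],
    [0,0,0],
    [0,0,0],
    [0,0,0],
    [0,0,0],
    [0,0,0],
    [0,0,0],
    [0,0,0],
  ],
  hand=[1,1,1,1,1,1,1,1,1,1],
)

```text
t: 15.55
eef_pos: [0.5563, -0.316, -0.0196]
eef_rot: [[0.005, 1.0, -0.0], [1.0, -0.005, -0.0], [-0.0, -0.0, -1.0]]
ft_force: [-0.3, -0.1, 5.5]
finger_gap: 0.361
```

```bash
python3 -c "
from h import *
st();to(.4325,-.3106,.015)"
```

```text
t 15.55 p [ 0.5563 -0.316  -0.0196] F [-0.29 -0.09  5.54] gap 0.361 j [-34.  24.  89.  -0.  67. -34.] zerr [-0. -0. -1.]
(0.4325, -0.3106, 0.015) dp [   4.7 -123.9  -34.6] turn [-0.0002  0.0001 -0.0054]
```

Call:
move_arm(
  dp=[
    [0,0,-10],
    [0,0,-22],
    [0,0,-34],
    [1,-20,-35],
    [2,-45,-35],
    [3,-70,-35],
    [4,-95,-35],
    [5,-115,-35],
    [5,-124,-35],
    [5,-124,-35],
  ],
  turn=[
    [0,0,0],
    [0,0,0],
    [0,0,0],
    [0,0,0],
    [0,0,0],
    [0,0,0],
    [0,0,0],
    [0,0,0],
    [0,0,0],
    [0,0,0],
  ],
  hand=[1,1,1,1,1,1,1,1,1,1],
)

```text
t: 16.38
eef_pos: [0.4314, -0.3107, 0.0164]
eef_rot: [[0.007, 1.0, 0.0], [1.0, -0.007, -0.001], [-0.001, 0.0, -1.0]]
ft_force: [-0.6, -0.1, -0.3]
finger_gap: 0.357
```

```bash
python3 - <<'E'
from h import *
from workcell import snapshot
d=snapshot("scene");st();to(.4325,-.3106,-.0156)
cv2.imwrite("pics/s5.png",cv2.resize(d["img"][80:280,150:410],None,fx=3,fy=3))
E
```

```text
t 16.43 p [ 0.4327 -0.3109  0.0166] F [ 0.61 -0.66 -0.49] gap 0.361 j [-41.   6. 106.  -0.  68. -41.] zerr [ 0.001 -0.001 -1.   ]
(0.4325, -0.3106, -0.0156) dp [ 0.4 -0.3 32.2] turn [ 0.0013  0.0012 -0.0066]
```

View pics/s5.png

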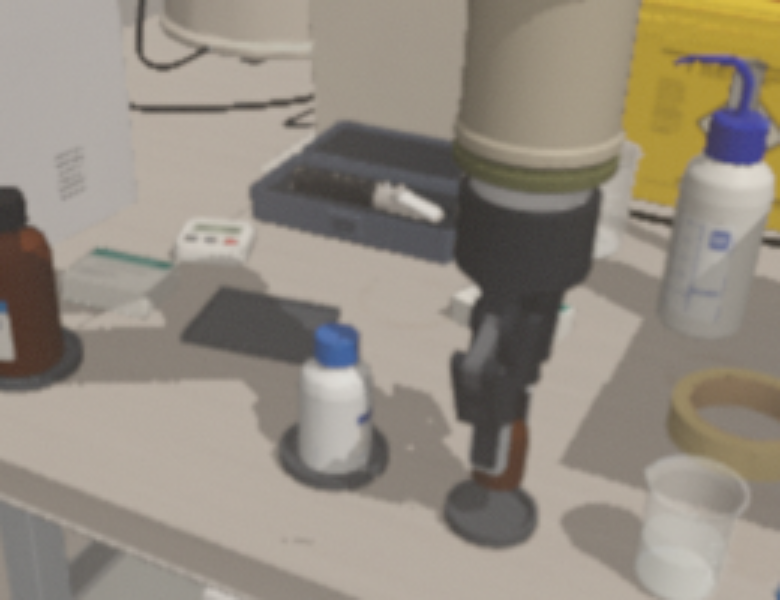

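The medium bottle stands in its dish at (335,420), and the small one is held over its own at (500,465).

Call:
move_arm(
  dp=[
    [0,0,7],
    [0,0,14],
    [0,0,20],
    [0,0,24],
    [0,0,27],
    [0,0,30],
    [0,0,32],
    [0,0,32.5],
    [0,0,32.5],
    [0,0,32.5],
  ],
  turn=[
    [0,0,0],
    [0,0,0],
    [0,0,0],
    [0,0,0],
    [0,0,0],
    [0,0,0],
    [0,0,0],
    [0,0,0],
    [0,0,0],
    [0,0,0],
  ],
  hand=[1,1,1,1,1,1,1,1,1,1],
)

```text
t: 17.27
eef_pos: [0.433, -0.3111, -0.0156]
eef_rot: [[0.007, 1.0, 0.001], [1.0, -0.007, -0.001], [-0.001, 0.001, -1.0]]
ft_force: [-0.6, 1.3, 3.8]
finger_gap: 0.355
```

```bash
python3 -c "
from h import *
st()"
```

```text
t 17.27 p [ 0.433  -0.3111 -0.0156] F [-0.6   1.25  3.76] gap 0.355 j [-41.   9. 107.  -0.  64. -41.] zerr [ 0.001 -0.001 -1.   ]
```

Call:
move_arm(
  dp=[
    [0,0,0],
    [0,0,0],
    [0,0,0],
    [0,0,0],
    [0,0,0],
    [0,0,0],
    [0,0,-10],
    [0,0,-30],
    [0,0,-60],
    [0,0,-95],
  ],
  turn=[
    [0,0,0],
    [0,0,0],
    [0,0,0],
    [0,0,0],
    [0,0,0],
    [0,0,0],
    [0,0,0],
    [0,0,0],
    [0,0,0],
    [0,0,0],
  ],
  hand=[-1,-1,-1,-1,-1,-1,-1,-1,-1,-1],
)

```text
t: 18.1
eef_pos: [0.4314, -0.3097, 0.0792]
eef_rot: [[0.007, 1.0, -0.001], [1.0, -0.007, 0.001], [0.001, -0.001, -1.0]]
ft_force: [0.7, -0.3, 0.3]
finger_gap: 0.997
```

```bash
python3 -c "
from h import *
st();to(.6618,-.2411,.06,-19);to(.6618,-.2411,-.033,-19)"
```

```text
t 18.1 p [ 0.4314 -0.3097  0.0792] F [ 0.71 -0.32  0.28] gap 0.997 j [-41.   2. 104.  -0.  75. -41.] zerr [-0.001  0.001 -1.   ]
(0.6618, -0.2411, 0.06) dp [ 70.1 230.   19. ] turn [-0.0016 -0.0009  0.3251]
(0.6618, -0.2411, -0.033) dp [ 70.  230.1 112. ] turn [-0.0016 -0.0009  0.3251]
```

Call:
move_arm(
  dp=[
    [8,25,0],
    [16,55,0],
    [26,86,0],
    [36,117,0],
    [46,150,0],
    [56,185,0],
    [65,212,5],
    [70,230,15],
    [70,230,35],
    [70,230,50],
  ],
  turn=[
    [0,0,0.05],
    [0,0,0.1],
    [0,0,0.15],
    [0,0,0.2],
    [0,0,0.25],
    [0,0,0.3],
    [0,0,0.325],
    [0,0,0.325],
    [0,0,0.325],
    [0,0,0.325],
  ],
  hand=[-1,-1,-1,-1,-1,-1,-1,-1,-1,-1],
)

```text
t: 18.93
eef_pos: [0.663, -0.2404, 0.0287]
eef_rot: [[0.324, 0.946, -0.001], [0.946, -0.324, 0.001], [0.001, -0.001, -1.0]]
ft_force: [-0.1, 0.6, -0.7]
finger_gap: 1.001
```

```bash
python3 -c "
from h import *
st();to(.6618,-.2411,-.033,-19)"
```

```text
t 18.93 p [ 0.663  -0.2404  0.0287] F [-0.08  0.63 -0.73] gap 1.001 j [-24.  30.  75.   0.  75.  -5.] zerr [-0.001  0.001 -1.   ]
(0.6618, -0.2411, -0.033) dp [-1.  -0.9 61.7] turn [-0.001  -0.0006  0.0017]
```

Call:
move_arm(
  dp=[
    [-1,-1,14],
    [-1,-1,28],
    [-1,-1,42],
    [-1,-1,52],
    [-1,-1,58],
    [-1,-1,61],
    [-1,-1,62],
    [-1,-1,62],
    [-1,-1,62],
    [-1,-1,62],
  ],
  turn=[
    [0,0,0],
    [0,0,0],
    [0,0,0],
    [0,0,0],
    [0,0,0],
    [0,0,0],
    [0,0,0],
    [0,0,0],
    [0,0,0],
    [0,0,0],
  ],
  hand=[-1,-1,-1,-1,-1,-1,-1,-1,-1,-1],
  force=50,
)

```text
t: 19.77
eef_pos: [0.6625, -0.2413, -0.0323]
eef_rot: [[0.324, 0.946, 0.001], [0.946, -0.324, 0.0], [0.0, 0.001, -1.0]]
ft_force: [0.5, -0.3, -0.5]
finger_gap: 0.998
```

```bash
python3 -c "
from h import *
st();to(.6618,-.2411,-.033,-19)"
```

```text
t 19.77 p [ 0.6625 -0.2413 -0.0323] F [ 0.54 -0.3  -0.52] gap 0.998 j [-24.  34.  77.   0.  69.  -5.] zerr [ 0.001  0.    -1.   ]
(0.6618, -0.2411, -0.033) dp [-0.  -0.7  0.7] turn [ 0.0007 -0.0004  0.0018]
```

Call:
move_arm(
  dp=[
    [0,0,0],
    [0,0,0],
    [0,0,0],
    [0,0,0],
    [0,0,0],
    [0,0,0],
    [0,0,0],
    [0,0,0],
    [0,0,0],
    [0,0,0],
  ],
  turn=[
    [0,0,0],
    [0,0,0],
    [0,0,0],
    [0,0,0],
    [0,0,0],
    [0,0,0],
    [0,0,0],
    [0,0,0],
    [0,0,0],
    [0,0,0],
  ],
  hand=[1,1,1,1,1,1,1,1,1,1],
)

```text
t: 20.6
eef_pos: [0.6633, -0.2417, -0.0311]
eef_rot: [[0.324, 0.946, 0.003], [0.946, -0.324, -0.001], [0.0, 0.003, -1.0]]
ft_force: [0.1, -0.1, 6.2]
finger_gap: 0.664
```

Call:
move_arm(
  dp=[
    [0,0,-5],
    [0,0,-15],
    [0,0,-25],
    [0,0,-35],
    [0,0,-40],
    [0,0,-40],
    [0,0,-40],
    [0,0,-40],
    [0,0,-40],
    [0,0,-40],
  ],
  turn=[
    [0,0,0],
    [0,0,0],
    [0,0,0],
    [0,0,0],
    [0,0,0],
    [0,0,0],
    [0,0,0],
    [0,0,0],
    [0,0,0],
    [0,0,0],
  ],
  hand=[1,1,1,1,1,1,1,1,1,1],
)

```text
t: 21.43
eef_pos: [0.6626, -0.2414, 0.008]
eef_rot: [[0.324, 0.946, 0.001], [0.946, -0.324, 0.0], [0.0, 0.001, -1.0]]
ft_force: [0.3, -0.4, -4.1]
finger_gap: 0.663
```

Call:
move_arm(
  dp=[
    [0,0,0],
    [0,0,0],
    [0,0,0],
    [0,0,0],
    [0,0,0],
    [0,0,0],
    [0,0,0],
    [0,0,0],
    [0,0,0],
    [0,0,0],
  ],
  turn=[
    [0,0,0],
    [0,0,0],
    [0,0,0],
    [0,0,0],
    [0,0,0],
    [0,0,0],
    [0,0,0],
    [0,0,0],
    [0,0,0],
    [0,0,0],
  ],
  hand=[1,1,1,1,1,1,1,1,1,1],
)

```text
t: 22.27
eef_pos: [0.6626, -0.2414, 0.008]
eef_rot: [[0.324, 0.946, 0.001], [0.946, -0.324, 0.0], [0.0, 0.001, -1.0]]
ft_force: [-0.2, 0.2, -3.4]
finger_gap: 0.663
```

```bash
python3 - <<'E'
from h import *
from workcell import snapshot
d=snapshot("scene");st();d2=snapshot("top");st()
cv2.imwrite("pics/s6.png",cv2.resize(d["img"][80:280,150:410],None,fx=3,fy=3))
E
```

```text
t 22.32 p [ 0.6626 -0.2414  0.008 ] F [ 0.44  0.76 -4.34] gap 0.662 j [-24.  32.  76.   0.  73.  -5.] zerr [ 0.001  0.    -1.   ]
t 22.37 p [ 0.6626 -0.2414  0.008 ] F [-0.31  0.7  -4.89] gap 0.666 j [-24.  32.  76.   0.  73.  -5.] zerr [ 0.001  0.    -1.   ]
```

View pics/s6.png

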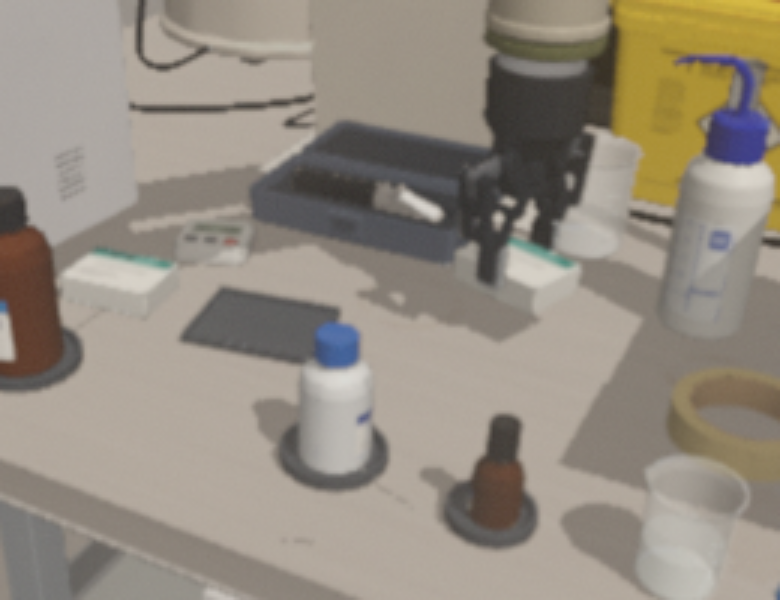

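The wrist reads −3.4 to −4.9 N (about 0.43 kg), so this is the full box. The small bottle stands in its dish at (500,480). I take the box to the tray.

```bash
python3 -c "
from h import *
to(.563,-.068,.008,9.7);to(.563,-.068,-.028,9.7)"
```

```text
(0.563, -0.068, 0.008) dp [ 1.318e+02 -1.504e+02 -1.000e-01] turn [ 1.300e-03 -1.000e-04 -4.992e-01]
(0.563, -0.068, -0.028) dp [ 131.8 -150.5   35.9] turn [ 1.300e-03 -1.000e-04 -4.992e-01]
```

Call:
move_arm(
  dp=[
    [10,-11,-5],
    [28,-32,-10],
    [47,-54,-10],
    [66,-75,-10],
    [85,-97,-10],
    [104,-119,-10],
    [120,-137,-5],
    [132,-150.5,0],
    [132,-150.5,0],
    [132,-150.5,0],
  ],
  turn=[
    [0,0,-0.05],
    [0,0,-0.11],
    [0,0,-0.18],
    [0,0,-0.25],
    [0,0,-0.32],
    [0,0,-0.39],
    [0,0,-0.45],
    [0,0,-0.5],
    [0,0,-0.5],
    [0,0,-0.5],
  ],
  hand=[1,1,1,1,1,1,1,1,1,1],
)

```text
t: 23.2
eef_pos: [0.5624, -0.0668, 0.0077]
eef_rot: [[-0.17, 0.985, 0.001], [0.985, 0.17, 0.0], [-0.0, 0.001, -1.0]]
ft_force: [0.6, -0.5, -4.2]
finger_gap: 0.662
```

```bash
python3 -c "
from h import *
st();to(.563,-.068,-.028,9.7)"
```

```text
t 23.2 p [ 0.5624 -0.0668  0.0077] F [ 0.58 -0.53 -4.21] gap 0.662 j [-12.  12. 101.   0.  67. -22.] zerr [ 0.001  0.    -1.   ]
(0.563, -0.068, -0.028) dp [-1.3  0.4 35.7] turn [0.0007 0.     0.002 ]
```

Call:
move_arm(
  dp=[
    [-1,0,8],
    [-1,0,16],
    [-1,0,23],
    [-1,0,28],
    [-1,0,31],
    [-1,0,33],
    [-1,0,35],
    [-1,0,36],
    [-1,0,36],
    [-1,0,36],
  ],
  turn=[
    [0,0,0],
    [0,0,0],
    [0,0,0],
    [0,0,0],
    [0,0,0],
    [0,0,0],
    [0,0,0],
    [0,0,0],
    [0,0,0],
    [0,0,0],
  ],
  hand=[1,1,1,1,1,1,1,1,1,1],
)

```text
t: 24.03
eef_pos: [0.563, -0.0679, -0.028]
eef_rot: [[-0.171, 0.985, 0.002], [0.985, 0.171, -0.0], [-0.0, 0.001, -1.0]]
ft_force: [-0.1, 0.7, -4.5]
finger_gap: 0.666
```

```bash
python3 -c "
from h import *
st()"
```

```text
t 24.03 p [ 0.563  -0.0679 -0.028 ] F [-0.05  0.71 -4.53] gap 0.666 j [-12.  15. 101.   0.  64. -22.] zerr [ 0.002 -0.    -1.   ]
```

The tray isn't carrying the box yet. I lower it further in small steps.

Call:
move_arm(
  dp=[
    [0,0,0.5],
    [0,0,1],
    [0,0,1.5],
    [0,0,2],
    [0,0,2],
    [0,0,2],
    [0,0,2],
    [0,0,2],
    [0,0,2],
    [0,0,2],
  ],
  turn=[
    [0,0,0],
    [0,0,0],
    [0,0,0],
    [0,0,0],
    [0,0,0],
    [0,0,0],
    [0,0,0],
    [0,0,0],
    [0,0,0],
    [0,0,0],
  ],
  hand=[1,1,1,1,1,1,1,1,1,1],
)

```text
t: 24.87
eef_pos: [0.5632, -0.0679, -0.0281]
eef_rot: [[-0.171, 0.985, 0.002], [0.985, 0.171, -0.0], [-0.0, 0.002, -1.0]]
ft_force: [-10.5, 0.4, 13.6]
finger_gap: 0.661
```

Contact. I open the gripper and go up.

Call:
move_arm(
  dp=[
    [0,0,0],
    [0,0,0],
    [0,0,0],
    [0,0,0],
    [0,0,0],
    [0,0,0],
    [0,0,-10],
    [0,0,-30],
    [0,0,-60],
    [0,0,-90],
  ],
  turn=[
    [0,0,0],
    [0,0,0],
    [0,0,0],
    [0,0,0],
    [0,0,0],
    [0,0,0],
    [0,0,0],
    [0,0,0],
    [0,0,0],
    [0,0,0],
  ],
  hand=[-1,-1,-1,-1,-1,-1,-1,-1,-1,-1],
)

```text
t: 25.7
eef_pos: [0.562, -0.0677, 0.0625]
eef_rot: [[-0.171, 0.985, -0.001], [0.985, 0.171, 0.0], [0.0, -0.001, -1.0]]
ft_force: [0.7, -0.1, 0.2]
finger_gap: 1.004
```

```bash
python3 -c "
from h import *
st();to(.5514,.0622,.06,5.8);to(.5514,.0622,-.033,5.8)"
```

```text
t 25.7 p [ 0.562  -0.0677  0.0625] F [ 0.66 -0.13  0.2 ] gap 1.004 j [-12.   8.  99.   0.  73. -22.] zerr [-0.001  0.    -1.   ]
(0.5514, 0.0622, 0.06) dp [129.8  11.7   2.5] turn [-0.0006 -0.0004  0.0702]
(0.5514, 0.0622, -0.033) dp [129.7  11.8  95.5] turn [-0.0006 -0.0004  0.0702]
```

```bash
python3 -c "
from h import *
to(.30,-.40,.21,0)"
```

```text
(0.3, -0.4, 0.21) dp [-282.7 -314.9 -147.5] turn [-0.0006 -0.0004  0.1715]
```

Call:
move_arm(
  dp=[
    [0,0,-35],
    [0,0,-75],
    [0,0,-115],
    [-10,-12,-147],
    [-35,-40,-147],
    [-62,-70,-147],
    [-90,-100,-147],
    [-118,-131,-147],
    [-146,-162,-147],
    [-172,-192,-147],
  ],
  turn=[
    [0,0,0],
    [0,0,0],
    [0,0,0],
    [0,0,0.02],
    [0,0,0.04],
    [0,0,0.06],
    [0,0,0.08],
    [0,0,0.1],
    [0,0,0.12],
    [0,0,0.14],
  ],
  hand=[-1,-1,-1,-1,-1,-1,-1,-1,-1,-1],
)

```text
t: 26.53
eef_pos: [0.4007, -0.2712, 0.2105]
eef_rot: [[-0.031, 1.0, 0.0], [1.0, 0.031, -0.001], [-0.001, 0.0, -1.0]]
ft_force: [1.1, -0.9, -0.7]
finger_gap: 0.998
```

Call:
move_arm(
  dp=[
    [-25,-28,0],
    [-50,-56,0],
    [-75,-84,0],
    [-100,-112,0],
    [-110,-123,0],
    [-110,-123,0],
    [-110,-123,0],
    [-110,-123,0],
    [-110,-123,0],
    [-110,-123,0],
  ],
  turn=[
    [0,0,0],
    [0,0,0],
    [0,0,0],
    [0,0,0],
    [0,0,0],
    [0,0,0],
    [0,0,0],
    [0,0,0],
    [0,0,0],
    [0,0,0],
  ],
  hand=[-1,-1,-1,-1,-1,-1,-1,-1,-1,-1],
)

```text
t: 27.37
eef_pos: [0.2821, -0.3842, 0.2106]
eef_rot: [[-0.033, 0.999, 0.0], [0.999, 0.033, -0.001], [-0.001, 0.0, -1.0]]
ft_force: [-0.1, 0.1, -0.1]
finger_gap: 1.001
```

```bash
cat > chk.py <<'E'
from h import *
from workcell import snapshot
d=snapshot("top");w=cloud(d);H=w[...,2];st()
cv2.imwrite("pics/t2.png",cv2.resize(d["img"][120:280,140:400],None,fx=3,fy=3,interpolation=cv2.INTER_CUBIC))
def rep(name,c,r,lo,hi,ref=None):
    M=(np.hypot(w[...,0]-c[0],w[...,1]-c[1])<r)&(H>lo)&(H<hi)
    if M.sum()<20:print(name,"hidden",M.sum());return
    v,u=np.nonzero(M);h=np.median(H[M]);q=onplane(d,np.c_[u,v],h)[:,:2]
    print(name,"z",h.round(4),"mean",q.mean(0).round(4),"off mm",((q.mean(0)-c)*1000).round(1),"rect",cv2.minAreaRect((q*1000).astype(np.float32)))
rep("L",(.4303,.063),.05,.128,.15);rep("M",(.4383,-.1953),.045,.09,.11);rep("S",(.4325,-.3106),.04,.065,.09)
rep("full",(.563,-.068),.07,.018,.04);rep("empty",(.5514,.0622),.07,.015,.04)
E
python3 chk.py
```

```text
t 27.42 p [ 0.282  -0.3842  0.2106] F [ 0.18  0.85 -0.67] gap 0.998 j [-60. -12. 103.  -0.  89. -62.] zerr [ 0.    -0.001 -1.   ]
L z 0.1393 mean [0.4303 0.0644] off mm [0.  1.4] rect ((430.54486083984375, 64.68690490722656), (31.654808044433594, 33.6166877746582), 0.5916844010353088)
M z 0.0997 mean [ 0.4391 -0.196 ] off mm [ 0.8 -0.7] rect ((439.0587158203125, -195.24066162109375), (27.09284782409668, 27.335224151611328), 0.7320297956466675)
S z 0.0768 mean [ 0.4333 -0.3108] off mm [ 0.8 -0.2] rect ((433.683349609375, -310.59136962890625), (18.655216217041016, 18.861541748046875), 0.36526599526405334)
full z 0.0285 mean [ 0.5621 -0.068 ] off mm [-0.9 -0. ] rect ((562.1632690429688, -68.11807250976562), (58.001190185546875, 79.59686279296875), 9.757608413696289)
empty z 0.0253 mean [0.5515 0.0624] off mm [0.1 0.2] rect ((551.508056640625, 62.171390533447266), (57.830848693847656, 82.92544555664062), 5.798039436340332)
```

View pics/t2.png

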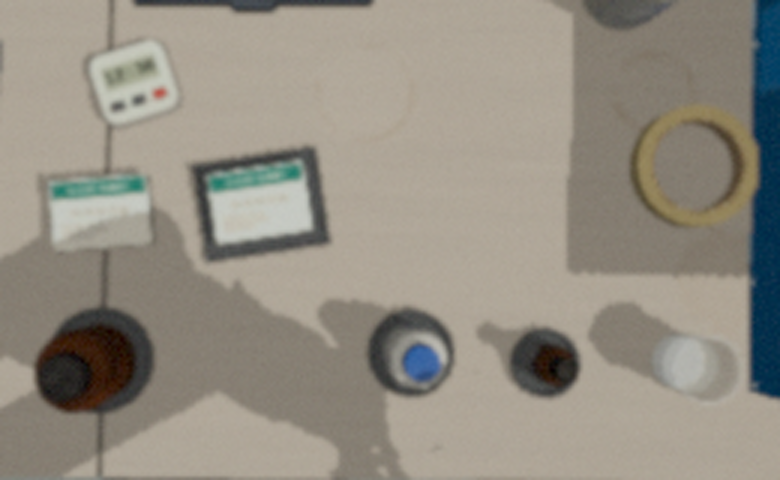

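Everything is in place: the bottles are in their dishes at (85,360), (415,355) and (550,362), the full box is in the tray at (260,203), and the other box is on the worktop at (100,210). I hand the job in.

```bash
python3 -c "
from workcell import arm
print(arm.close_job())"
```

```text
the job is handed in; nothing more can be done
None
```

The job is handed in after about 27 s of robot time. All three bottles stand in their matching dishes, the full slide box lies in the tray, and the empty one lies untouched on the worktop.

- **Bottles:** at the last check each was within about 1.5 mm of its dish centre. Each cap top sat about 4 mm higher than before, which matches the dish floor.
- **Slide boxes:** I only lifted one. It read 3.4–4.9 N at the wrist (about 0.43 kg), so it is the full one. It now lies about 1 mm off the tray centre and lined up with it. I took the other as the empty one without weighing it, because lifting it would have meant working close to the large bottle.
- **Height disagreement:** depth images showed the fingertips about 36 mm higher than the reported tool position and the stated finger length imply. I worked from the camera heights, and contact forces when setting things down agreed with them to within 1–2 mm.
- **Set-down force:** forces peaked at about 14 N vertically when the box met the tray. The gripper was open and clear of everything at the end.

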